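# Cam-clamp a stick in the cross-cut jig

### The arm

A 6-joint arm with a two-finger parallel gripper is mounted at the origin on a cart in front of the work surface, level with it; the furniture and walls round the work are solid. World frame = base frame: x ahead of the robot, y to its left, z up, the work surface at z = 0. Lengths are in m, angles in rad, forces in N, time in s.
With the tool pointing down it reaches from about 0.275 to 1 m from the base axis. Payload 8.4 kg.
Tool frame: the origin (TCP) lies at the very end of the fingers, on their centre line; the grasp point (between the pads) lies 19 mm behind it; z points along the fingers, y is the direction in which the jaws open and shut (so a half turn about z gives the same grasp; the last joint's range is limited). The gripper opens to 85 mm and grips with 20 to 120 N. Pads are 22 mm wide; open, the fingers measure 114 mm over their backs; the gripper's body (76 mm by 85 mm) begins 54 mm behind the grasp point. The pads swing forward as they close: fully open they stand 13 mm farther back than shut.
Start: joints at [-1.348, 0.353, 1.633, -0, 1.155, -0.002], TCP at [0.139, -0.609, 0.231] pointing down, gripper open.
Joint ranges: [-2.63, 2.63], [-0.92, 2.1], [0.06, 2.66], [-1.3, 4.44], [0, 2.69], [-3.02, 3.02]. Speed limits (rad/s): [2.22, 2.22, 2.79, 3.14, 3.14, 3.14].

### API

Orientations are given as a unit quaternion [w, x, y, z].
In Python, from cell import r gives the robot as it stands. The module is installed in compiled form; this text tells all that it offers.
- The arm moves only by the tool move_arm, never from a script. Its argument "plan" is a list of rows, each a list of 7 numbers: the shift along the world's x, y, z in cm, then the turn, a rotation vector about the world's x, y, z in rad, then the closure, from -1 (fully open) to 1 (shut), so that 0 is half open. In form: [[tx, ty, tz, ax, ay, az, claw], ...]. A call has 1 to 12 rows; each row is the pose to reach, as a shift and turn from the pose commanded when the call began; what a row does not reach only later rows make up. A row lasts 1/10 s, in which the tool goes at most 50 mm and 8.59 degrees, less where a joint would pass 70% of its speed; a pose out of reach is approached as far as the arm can. A call with a gripper value outside its range is refused whole. The fingers move at their own pace and stop on an object; "grip_force" is the grip in N (left out, the last holds). Time passes only in rows, so rows that repeat a pose let the fingers close. It gives the time, the measured TCP pose, the force and the opening at its end, in the units of the state.
- r.sense(): the state, without advancing time (a new reading comes with each control period).
- r.get_image(name): name is "side" or "top" or "wrist"; returns a dict with "img" (384x512x3 uint8, red, green, blue), "range_z" (384x512 float32, m along the optical axis (not along the pixel's ray), 0 where there is no reading), "intrinsics" (3x3 intrinsics, pixels), "R" (3x3) and "t" (3): a world point X has camera coordinates R X + t; the wrist camera has in their place "tool_from_camera" (4x4, takes a point from camera to tool coordinates, whose origin is the TCP and whose axes are the flange's). Camera axes: x right, y down, z forward; pixel columns grow to the right and rows downward; lengths in m; the calibration is good to about 2 mm. A picture is of the moment at which its call begins: read the wrist's pose just before it.
- r.close_job(): hands the job in, once; it reports no verdict.
Trained networks look in the newest picture that a camera, given by its name, has taken for a name from the list of things; names that differ only in an ending like _2 or _b are one class to them, and where a whole thing is asked for, a point or a joint stands for the part that bears it (a point fixed in the world has none). Each returns a list of dicts, best first, with "conf" (0 to 1); they miss things now and then, are a little off and sometimes report something else, mostly with a low value. They report only what shows in the picture. A call takes as long as a camera call.
- r.find_in(thing, camera): "extent" ([centre column, centre row, width, height] in pixels, round what is visible of it).
- r.silhouettes(thing, camera): "region" (384x512 bool, what is visible of it) and "extent" ([centre column, centre row, width, height] in pixels, round what is visible of it).
- r.spot_point(thing, camera): "centre" ([column, row] in pixels: a listed point, or the origin of a listed thing).
The state is a dict: "time": time; "q": joint angles; "joint_velocities": joint speeds; "joint_torque": joint torques, N m; "tcp_pos": TCP position; "ee_rot": TCP orientation; "wrist_force": force on the tool from outside, world axes, zero at the start; "moment": the same for the moment, N m; "grip_width": opening from 0.0 (shut) to 1.0 (fully open).
Only numpy, scipy, OpenCV 4.12 (cv2) and the standard library are available. Lean on these libraries where they do the work, as an engineer would, in place of code of your own. Each camera call takes 0.05 s, during which the arm holds its last target.

### The job

Lay the short wooden stick flat in the cross-cut jig, between the clamp nose and the fence, with its right-hand end butted against the end stop. Then crank the cam anticlockwise (seen from above) until its follower roller drops onto the cam's flat and stays there, so that the nose keeps the stick clamped after you let go; do not crank on past the flat, which crushes the stick, and leave the other things alone.

Things in the scene. Friction and masses are not known exactly. Their poses are not given: they have to be found in the camera images.
- stick: Loose square-edged spruce stick, 200 long x 26 wide x 38 high mm, about 0.1 kg. Origin at the centre of its underside; x along its length, y across its width, z up. Either end may go to the end stop.
- jig: Jig fixed to the saw table: plywood base 220 (x) x 250 (y) x 12 mm on runners, its top 34 mm above the table; origin on the table below its centre. Its x points from the crank to the fence (away from the robot), y to the left, z up. Cam spindle at x = -35, y = 0 mm. A slide guide stands 15 mm above the base at x = +19..+39, y = -31..+31 mm. The stick lies between nose and fence along y.
- fence (a point): On the jig: middle of the fence's working face (plane x = +86 mm of the jig, looking to -x), at the top of the fence's low web, 10 mm above the base. Two fence posts stand 24 mm above the base at y = -96..-52 and +52..+96 mm; between them the fence is low, so fingers can straddle the stick there. Same axes as the jig.
- end_stop (a point): On the jig: top edge of the end stop's face, 24 mm above the base. The face is the plane y = -100 mm of the jig (at its right), looks to +y and spans x = +50 to +86 mm, closing the right end of the stick's channel. Same axes as the jig.
- seat (a point): On the jig: where the stick's origin lies when the stick is home (flat on the base, one side against the fence, one end against the end stop, its length along the jig's y). 34 mm above the table. Same axes as the jig.
- nose: Sprung clamp nose, 30 mm wide, top 10.5 mm above the base, sliding along the jig's x. Origin, when retracted: on the spindle axis at the base's top; its face is at x = +87 mm of this frame. Retracted it leaves a 34 mm wide channel for the 26 mm stick. It rides on the follower slide through a 3 N/mm spring: on meeting the stick it stops, while the slide goes on and loads the spring.
- hub (a point): On the vertical spindle axis, 86 mm above the table, level with the middle of the sleeve. The cam under the crank arm has a low circle (roller down), a spiral rise over 1 rad that lifts the roller 16 mm, then a flat 0.31 rad long whose middle is a stable rest, then a horn that rises again and over-travels the nose. Let go on the rise, the crank runs back.
- knob (a point): Middle of the crank's upright round sleeve: 22 mm diameter, 46 mm tall (63 to 109 mm above the table), turning freely on its pin, 60 mm from the spindle axis. The top of the crank arm below it is 61 mm above the table.
- crank (a joint): Crank angle, rad, anticlockwise from above; 0: sleeve 80 deg anticlockwise of the jig's +x. Range -0.1..3.75. Push at the sleeve: about 0.5 N on the low circle, up to 4-8 N on the rise; at the flat's corner it vanishes and turns to a pull onward; the horn past the flat resists again, 6-12 N. The cam's angle on the crank varies and is not reported: the flat's middle comes at crank = 1.3 to 3.6.
- masking_tape: Roll of masking tape lying flat, 77 mm diameter, 25 mm high; bystander.
- pencil: Pencil, lying, 163 mm; bystander.
- sanding_block: Sanding block, 90 x 83 x 46 mm; bystander.

How it is judged:
On the way, in this order (a step that is already met when the one before it is completed fails the run):
1. the stick lies flat on the jig's base between nose and fence, butted against the end stop (within 3 mm), the clamp still open (z of stick in the frame of seat between -0.003 and 0.003 m and y of stick in the frame of seat between -0.003 and 0.003 m and x of stick in the frame of seat between -0.012 and 0.003 m and contact force between stick and nose below 5 N), for 0.2 s.
2. the nose presses the stick with more than 15 N (contact force between stick and nose above 15 N), for 0.1 s.
At the end, for the whole second after the job is handed in: With the crank let go and at rest, the follower sits on the cam's flat: the nose still presses the stick with 17 to 24 N (about 20 N is nominal), and the stick lies flat within 2 mm of the fence, within 3 mm of the end stop and within 0.03 rad of parallel to the fence (contact force between stick and nose between 17 and 24 N and velocity of joint crank between -0.03 and 0.03 rad/s and z of stick in the frame of seat between -0.003 and 0.003 m and y of stick in the frame of seat between -0.003 and 0.003 m and x of stick in the frame of seat between -0.002 and 0.002 m and angle between the x axis of stick and the y axis of seat, either way round below 0.03 rad); the robot touches nothing.
It fails at once if the stick is crushed: the nose presses it with more than 25 N (cranked over the flat onto the horn) (contact force between stick and nose above 25 N).
It fails at once if a bystander is moved by more than 20 mm (distance of any of masking_tape, pencil, sanding_block from where it was at the start of the episode above 0.02 m).
It also fails if it takes over 61 s, if anything falls off the work surface, if the arm or the gripper's body presses on something with over 40 N, if the wrist force passes 120 N, or if a joint passes its speed limit or range.

## Working session

There is one attempt and no reset: what is moved stays moved. The work goes in short steps, Python scripts to look and compute and a tool call to move; the robot and the scene stay as the last step left them, time stands still between calls to the robot, and variables do not carry over. Pictures are saved under pics/ and viewed, and the job is handed in when it is done.

Besides the shell and the picture viewer there is one more tool, called after "Call:" by a JSON object that holds its "name" and its "arguments". move_arm: Moves the arm, as the interface text tells. Its arguments: {"type":"object","properties":{"plan":{"type":"array","items":{"type":"array","items":{"type":"number"}}},"grip_force":{"type":"number"}},"required":["plan"]}

```bash
mkdir -p pics; ls; python3 - <<'E'
from cell import r
import cv2,numpy as np
s=r.sense();print(s)
for c in ["side","top"]:
    d=r.get_image(c);cv2.imwrite(f"pics/{c}0.png",d["img"][:,:,::-1])
    np.savez(f"{c}0.npz",**d)
    print(c,d["intrinsics"],d["R"],d["t"])
    for n in ["stick","jig","nose","masking_tape","pencil","sanding_block"]:
        for f in r.find_in(n,c)[:2]: print(n,f)
    for n in ["stick","jig","fence","end_stop","seat","nose","hub","knob"]:
        for f in r.spot_point(n,c)[:2]: print("pt",n,f)
E
```

```text
pics
{'time': 0.0, 'q': array([-1.34837770e+00,  3.53617469e-01,  1.63415673e+00,  2.67395146e-06,
        1.15519077e+00, -2.35008278e-03]), 'joint_velocities': array([ 0.00069527,  0.00308665, -0.0004062 ,  0.00106169,  0.00184217,
       -0.00062119]), 'joint_torque': array([ 1.46666618e-03, -6.05248833e+01, -3.42068732e+01,  1.89991702e-04,
        9.44227329e-03, -1.94000182e-05]), 'tcp_pos': array([ 0.1392249 , -0.60879879,  0.23057117]), 'ee_rot': array([-6.82142194e-04,  9.93691349e-01,  1.12147366e-01, -7.41331891e-05]), 'wrist_force': array([0.0125462 , 0.9303563 , 0.72074512]), 'moment': array([0.00334467, 0.01187073, 0.03156303]), 'grip_width': 1.0012542668422082}
side [[442.51855627   0.         259.47103801]
 [  0.         442.51855627 189.88845349]
 [  0.           0.           1.        ]] [[-0.96286754 -0.26989757 -0.00643502]
 [-0.16877344  0.62036608 -0.76593828]
 [ 0.21071695 -0.73641105 -0.6428819 ]] [0.52282215 0.16472306 0.87742909]
stick {'extent': [186.9, 297.1, 66.0, 100.7], 'conf': 0.69}
jig {'extent': [244.6, 175.4, 118.1, 84.4], 'conf': 0.88}
masking_tape
[... 1140 characters left out ...]
'extent': [325.7, 150.7, 10.0, 3.8], 'conf': 0.37}
masking_tape {'extent': [158.2, 254.8, 34.5, 32.0], 'conf': 0.6}
pencil {'extent': [272.6, 255.6, 45.5, 26.3], 'conf': 0.82}
pencil {'extent': [322.8, 173.6, 114.3, 107.1], 'conf': 0.57}
sanding_block {'extent': [365.6, 261.4, 46.7, 38.9], 'conf': 0.68}
pt stick {'centre': [161.8, 171.6], 'conf': 0.92}
pt jig {'centre': [321.7, 173.3], 'conf': 0.97}
pt fence {'centre': [328.1, 132.6], 'conf': 0.89}
pt end_stop {'centre': [369.0, 143.5], 'conf': 0.71}
pt seat {'centre': [325.2, 141.1], 'conf': 0.92}
pt nose {'centre': [327.0, 183.5], 'conf': 0.73}
pt hub {'centre': [322.9, 186.1], 'conf': 0.85}
pt knob {'centre': [293.5, 181.0], 'conf': 0.61}
```

```bash
python3 - <<'E'
import cv2
a=cv2.imread("pics/top0.png");b=a[100:300,90:410];cv2.imwrite("pics/top0z.png",cv2.resize(b,(800,500),interpolation=cv2.INTER_CUBIC))
a=cv2.imread("pics/side0.png");b=a[100:360,130:380];cv2.imwrite("pics/side0z.png",cv2.resize(b,(577,600),interpolation=cv2.INTER_CUBIC))
E
```

```text
(no output)
```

View pics/top0z.png

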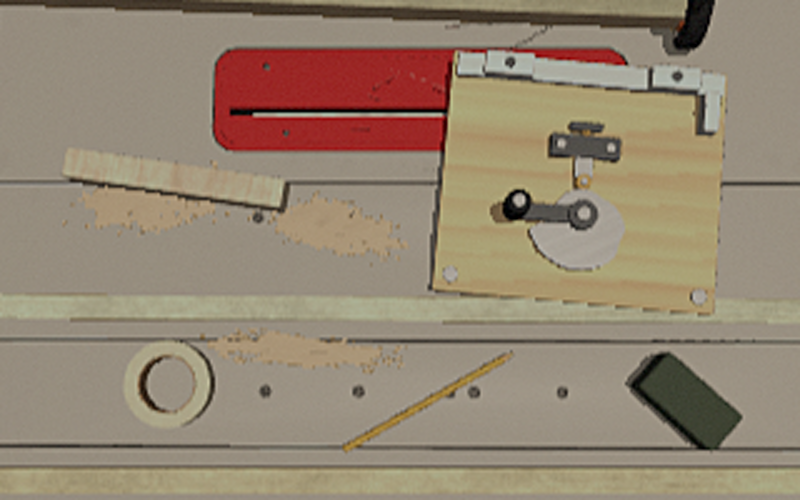

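View pics/side0z.png

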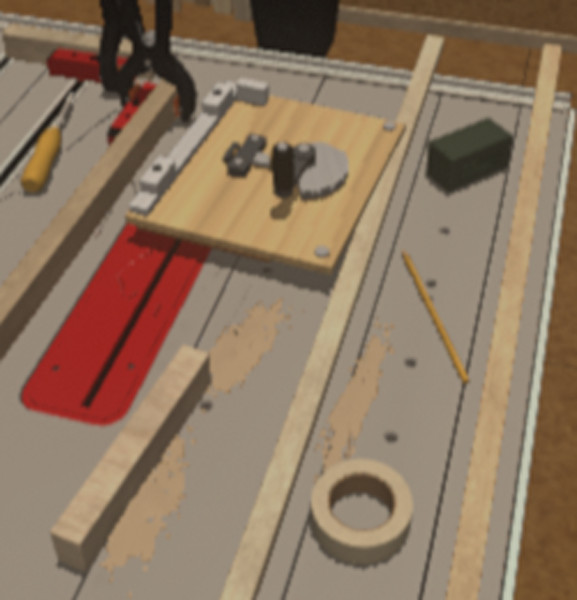

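```bash
cat > h.py <<'E'
import numpy as np,cv2
def unproj(d,px,z):
    K,R,t=d["intrinsics"],d["R"],d["t"]
    ray=R.T@np.linalg.inv(K)@np.array([px[0],px[1],1.]); C=-R.T@t
    return C+ray*(z-C[2])/ray[2]
def proj(d,X):
    c=np.asarray(X)@d["R"].T+d["t"]; p=c@d["intrinsics"].T; return p[...,:2]/p[...,2:]
def cloud(d):
    z=d["range_z"]; v,u=np.mgrid[:z.shape[0],:z.shape[1]]
    P=np.stack([u*1.,v*1.,np.ones_like(z)],-1)@np.linalg.inv(d["intrinsics"]).T*z[...,None]
    return (P-d["t"])@d["R"], z>0
E
python3 - <<'E'
from cell import r
from h import *
D={c:dict(np.load(c+"0.npz")) for c in["side","top"]}
for n,z,pt in [("jig",0,None),("fence",.044,None),("end_stop",.058,None),("seat",.034,None),("hub",.086,None),("knob",.086,None),("stick",0,None)]:
    for c in D:
        f=r.spot_point(n,c)
        for g in f[:2]: print(n,c,unproj(D[c],g["centre"],z).round(4),g["conf"])
# silhouettes
for n in["jig","stick"]:
  for c in D:
    s=r.silhouettes(n,c)[0]; m=s["region"]
    P,ok=cloud(D[c]); Q=P[m&ok]
    print(n,c,len(Q),np.percentile(Q[:,2],[2,25,50,75,98]).round(4))
    zt=.034 if n=="jig" else .038
    q=Q[abs(Q[:,2]-zt)<.006][:,:2].astype(np.float32)
    print(cv2.minAreaRect(q), np.median(Q[abs(Q[:,2]-zt)<.006][:,2]))
E
```

```text
jig side [ 0.6079 -0.1331  0.    ] 0.95
jig side [ 0.6907 -0.3048  0.    ] 0.53
jig top [ 0.614  -0.1351  0.    ] 0.97
fence side [ 0.6971 -0.1391  0.044 ] 0.9
fence top [ 0.6989 -0.1446  0.044 ] 0.89
end_stop side [ 0.6611 -0.2358  0.058 ] 0.71
end_stop top [ 0.6704 -0.2318  0.058 ] 0.71
seat side [ 0.683  -0.1345  0.034 ] 0.62
seat top [ 0.6819 -0.1393  0.034 ] 0.92
hub side [0.4167 0.2929 0.086 ] 0.73
hub side [ 0.5708 -0.1337  0.086 ] 0.7
hub top [ 0.5711 -0.1246  0.086 ] 0.85
knob side [ 0.5712 -0.0649  0.086 ] 0.61
knob top [ 0.5819 -0.0627  0.086 ] 0.61
stick side [0.6121 0.2382 0.    ] 0.78
stick top [0.6175 0.2372 0.    ] 0.92
jig side 6387 [0.0233 0.0334 0.0346 0.0406 0.0811]
((0.6074159145355225, -0.1300959438085556), (0.25432178378105164, 0.21933332085609436), 84.17234802246094) 0.03407520273309361Traceback (most recent call last):
  File "<stdin>", line 11, in <module>
IndexError: list index out of range
```

```bash
python3 - <<'E'
from cell import r
from h import *
D={c:dict(np.load(c+"0.npz")) for c in["side","top"]}
for c in D:
    P,ok=cloud(D[c])
    for name,lo,hi,z0,tol in[("jig",(.46,-.28),(.74,0.02),.034,.005),("stick",(.5,.1),(.72,.38),.038,.005)]:
        m=ok&(P[...,0]>lo[0])&(P[...,0]<hi[0])&(P[...,1]>lo[1])&(P[...,1]<hi[1])&(abs(P[...,2]-z0)<tol)
        lab=cv2.connectedComponentsWithStats(m.astype(np.uint8))
        k=1+np.argmax(lab[2][1:,4]); mm=lab[1]==k
        q=P[mm]; print(c,name,len(q),np.median(q[:,2]).round(4),cv2.minAreaRect(q[:,:2].astype(np.float32)))
        cc=q[:,:2]-q[:,:2].mean(0); w,v=np.linalg.eigh(cc.T@cc); print('  mean',q[:,:2].mean(0).round(4),'axis',v[:,1].round(4))
    # high stuff: knob, hub
    m=ok&(P[...,0]>.5)&(P[...,0]<.65)&(P[...,1]>-.2)&(P[...,1]<0)&(P[...,2]>.066)
    q=P[m]; print(c,'high',len(q)); 
    for p in q[::max(1,len(q)//25)]: print('   ',p.round(3))
    for n in["jig","stick"]:
        print(n,[ (s["conf"],s["extent"]) for s in r.silhouettes(n,c)])
E
```

```text
side jig 4418 0.0341 ((0.6075696349143982, -0.13111433386802673), (0.2557486891746521, 0.21916060149669647), 84.39910888671875)
  mean [ 0.5984 -0.1094] axis [0.1756 0.9845]
side stick 1398 0.0379 ((0.6110090017318726, 0.2367139309644699), (0.20064349472522736, 0.028043460100889206), 81.79322814941406)
  mean [0.6114 0.2457] axis [0.1449 0.9894]
side high 189
    [ 0.582 -0.072  0.112]
    [ 0.578 -0.073  0.11 ]
    [ 0.587 -0.067  0.109]
    [ 0.572 -0.071  0.11 ]
    [ 0.586 -0.064  0.109]
    [ 0.571 -0.067  0.11 ]
    [ 0.581 -0.06   0.11 ]
    [ 0.575 -0.12   0.068]
    [ 0.574 -0.061  0.108]
    [ 0.58  -0.058  0.106]
    [ 0.586 -0.062  0.099]
    [ 0.57  -0.062  0.103]
    [ 0.574 -0.061  0.1  ]
    [ 0.578 -0.058  0.098]
    [ 0.582 -0.056  0.096]
    [ 0.569 -0.067  0.09 ]
    [ 0.571 -0.057  0.095]
    [ 0.576 -0.059  0.089]
    [ 0.581 -0.059  0.086]
    [ 0.584 -0.061  0.081]
    [ 0.568 -0.064  0.081]
    [ 0.571 -0.058  0.083]
    [ 0.577 -0.06   0.077]
    [ 0.581 -0.057  0.076]
    [ 0.587 -0.063  0.067]
    [ 0.571 -0.063  0.071]
    [ 0.574 -0.058  0.07 ]
jig [(0.5
[... 576 characters left out ...]
4]
    [ 0.586 -0.076  0.11 ]
    [ 0.584 -0.066  0.11 ]
    [ 0.584 -0.076  0.109]
    [ 0.582 -0.066  0.109]
    [ 0.582 -0.076  0.11 ]
    [ 0.58  -0.062  0.112]
    [ 0.579 -0.072  0.116]
    [ 0.579 -0.06   0.107]
    [ 0.578 -0.07   0.112]
    [ 0.58  -0.058  0.083]
    [ 0.577 -0.066  0.106]
    [ 0.576 -0.076  0.107]
    [ 0.576 -0.061  0.099]
    [ 0.574 -0.07   0.106]
    [ 0.58  -0.13   0.069]
    [ 0.573 -0.062  0.105]
    [ 0.573 -0.072  0.105]
    [ 0.573 -0.062  0.085]
    [ 0.572 -0.071  0.097]
    [ 0.576 -0.125  0.07 ]
    [ 0.571 -0.068  0.085]
    [ 0.574 -0.125  0.069]
    [ 0.572 -0.067  0.069]
    [ 0.568 -0.132  0.066]
jig []
stick [(0.79, [159.6, 171.4, 93.1, 28.6])]
```

Call:
{"name": "move_arm", "arguments": {"plan": [[42, 48, 10, 0, 0, 1.2, -1], [42, 48, 10, 0, 0, 1.2, -1], [42, 48, 10, 0, 0, 1.2, -1], [42, 48, 10, 0, 0, 1.2, -1], [42, 48, 10, 0, 0, 1.2, -1], [42, 48, 10, 0, 0, 1.2, -1], [42, 48, 10, 0, 0, 1.2, -1], [42, 48, 10, 0, 0, 1.2, -1], [42, 48, 10, 0, 0, 1.2, -1], [42, 48, 10, 0, 0, 1.2, -1], [42, 48, 10, 0, 0, 1.2, -1], [42, 48, 10, 0, 0, 1.2, -1]]}}

```text
time: 3.7
tcp_pos: [0.5308, -0.1614, 0.3248]
ee_rot: [0.0, 0.757, 0.654, 0.0]
wrist_force: [0.6, 0.0, 0.0]
grip_width: 0.995
```

Call:
{"name": "move_arm", "arguments": {"plan": [[2, 2, 0, 0, 0, 0, -1], [2, 2, 0, 0, 0, 0, -1], [2, 2, 0, 0, 0, 0, -1]]}}

```text
time: 4.0
tcp_pos: [0.5495, -0.1429, 0.3239]
ee_rot: [-0.0, 0.756, 0.654, -0.0]
wrist_force: [0.4, -0.0, 0.7]
grip_width: 0.998
```

```bash
python3 - <<'E'
from cell import r
from h import *
s=r.sense(); d=r.get_image("wrist"); 
print(s["tcp_pos"],s["ee_rot"],s["time"],d.keys()); print(d["tool_from_camera"],d["intrinsics"])
cv2.imwrite("pics/w1.png",d["img"][:,:,::-1]); np.savez("w1.npz",tcp=s["tcp_pos"],q=s["ee_rot"],**d)
E
```

```text
[ 0.54951961 -0.14285592  0.32390925] [-2.03156939e-04  7.56295481e-01  6.54230048e-01 -3.86111111e-04] 4.0 dict_keys(['img', 'range_z', 'intrinsics', 'tool_from_camera'])
[[ 1.67275903e-04 -9.65895266e-01 -2.58933018e-01  6.57005421e-02]
 [ 9.99999986e-01  1.57804632e-04  5.73629190e-05 -1.27488411e-03]
 [-1.45457424e-05 -2.58933024e-01  9.65895279e-01 -1.42196415e-01]
 [ 0.00000000e+00  0.00000000e+00  0.00000000e+00  1.00000000e+00]] [[285.69939987   0.         251.87018471]
 [  0.         285.69939987 187.28015522]
 [  0.           0.           1.        ]]
```

View pics/w1.png

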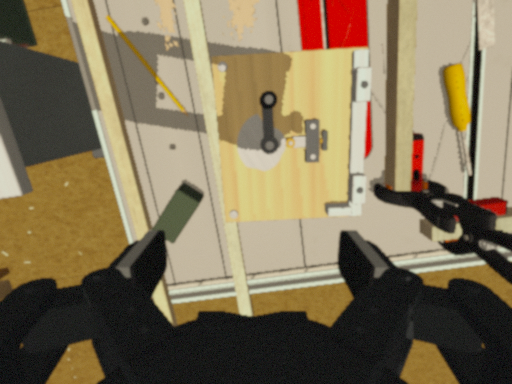

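```bash
cat >> h.py <<'E'
from scipy.spatial.transform import Rotation as Ro
def wcam(d):
    # add R,t for a wrist npz
    q=d["q"]; T=np.eye(4); T[:3,:3]=Ro.from_quat([q[1],q[2],q[3],q[0]]).as_matrix(); T[:3,3]=d["tcp"]
    T=T@d["tool_from_camera"]; d["R"]=T[:3,:3].T; d["t"]=-T[:3,:3].T@T[:3,3]; return d
E
python3 - <<'E'
from h import *
d=wcam(dict(np.load("w1.npz"))); P,ok=cloud(d)
print("base corners by depth:")
box=ok&(P[...,0]>.46)&(P[...,0]<.74)&(P[...,1]>-.3)&(P[...,1]<.03)
m=box&(abs(P[...,2]-.034)<.005)
lab=cv2.connectedComponentsWithStats(m.astype(np.uint8)); mm=lab[1]==1+np.argmax(lab[2][1:,4])
q=P[mm]; print(len(q),np.median(q[:,2]),cv2.minAreaRect(q[:,:2].astype(np.float32)))
# in a trial jig frame
yaw=-.093; c=np.array([.610,-.1313]); A=np.array([[np.cos(yaw),-np.sin(yaw)],[np.sin(yaw),np.cos(yaw)]])
J=(P[...,:2]-c)@A
h=box&(P[...,2]>.051)&(P[...,2]<.066)
lab=cv2.connectedComponentsWithStats(h.astype(np.uint8))
for k in range(1,lab[0]):
    if lab[2][k,4]>15:
        m=lab[1]==k; print(lab[2][k],'jig min',J[m].min(0).round(4),'max',J[m].max(0).round(4),'z',np.median(P[m][:,2]).round(4))
h=box&(P[...,2]>.1)&(P[...,2]<.12); print('knob',P[h].mean(0),len(P[h]), P[h].min(0),P[h].max(0))
g=cv2.resize(d["img"][30:240,200:390,::-1],(543,600),interpolation=cv2.INTER_CUBIC)
cv2.imwrite("pics/w1z.png",g)
# overlay of model
img=cv2.resize(d["img"][:,:,::-1],None,fx=3,fy=3,interpolation=cv2.INTER_CUBIC)
def L(pts,z,col):
    pts=np.array(pts)/1000; w=pts@A.T+c; p=proj(d,np.c_[w,np.full(len(w),z)])
    cv2.polylines(img,[np.int32((p+.5)*3*8)],True,col,1,cv2.LINE_AA,3)
L([(-110,-125),(110,-125),(110,125),(-110,125)],.034,(0,0,255))
L([(86,-96),(86,-52)],.058,(255,0,0));L([(86,96),(86,52)],.058,(255,0,0));L([(86,-52),(86,52)],.044,(255,0,0))
L([(50,-100),(86,-100)],.058,(0,255,0)); L([(19,-31),(39,-31),(39,31),(19,31)],.049,(255,0,255))
cv2.imwrite("pics/w1o.png",img[100:700,600:1200])
E
```

```text
base corners by depth:
18533 0.03369731128836652 ((0.6087673306465149, -0.13054518401622772), (0.25036224722862244, 0.2195710688829422), 84.83088684082031)
[354  67  18  35 545] jig min [0.0842 0.0532] max [0.1045 0.0969] z 0.0576
[260 107  18  48 520] jig min [-0.0484 -0.012 ] max [-0.0243  0.0527] z 0.0614
[351 175  15  29 415] jig min [ 0.0846 -0.0943] max [ 0.1056 -0.0507] z 0.0575
[383 192   6  12  43] jig min [ 0.135  -0.0972] max [ 0.1392 -0.0795] z 0.0544
[327 206  24  11 230] jig min [ 0.0491 -0.1128] max [ 0.084  -0.0983] z 0.0574
knob [ 0.57820048 -0.06761046  0.10911819] 251 [ 0.56781084 -0.07774193  0.10115691] [ 0.58838984 -0.05746358  0.1132759 ]
```

View pics/w1o.png

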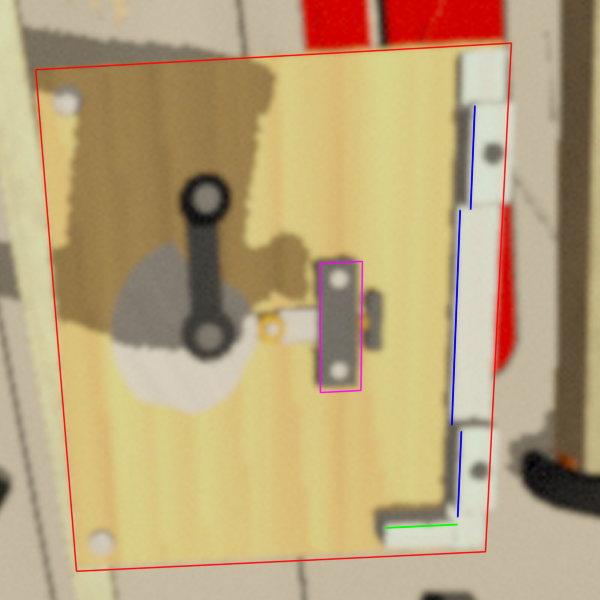

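Call:
{"name": "move_arm", "arguments": {"plan": [[6.3, 37.9, -8, 0, 0, 0, -1], [6.3, 37.9, -8, 0, 0, 0, -1], [6.3, 37.9, -8, 0, 0, 0, -1], [6.3, 37.9, -8, 0, 0, 0, -1], [6.3, 37.9, -8, 0, 0, 0, -1], [6.3, 37.9, -8, 0, 0, 0, -1], [6.3, 37.9, -8, 0, 0, 0, -1], [6.3, 37.9, -12, 0, 0, 0, -1], [6.3, 37.9, -12, 0, 0, 0, -1], [6.3, 37.9, -12, 0, 0, 0, -1], [6.3, 37.9, -12, 0, 0, 0, -1]]}}

```text
time: 5.15
tcp_pos: [0.6129, 0.234, 0.2049]
ee_rot: [0.0, 0.757, 0.653, -0.0]
wrist_force: [0.2, -0.5, 0.6]
grip_width: 0.998
```

```bash
python3 - <<'E'
from cell import r
from h import *
s=r.sense(); d=r.get_image("wrist"); 
print(s["tcp_pos"],s["ee_rot"],s["time"],s["wrist_force"])
cv2.imwrite("pics/w2.png",d["img"][:,:,::-1]); d=dict(tcp=s["tcp_pos"],q=s["ee_rot"],**d);np.savez("w2.npz",**d)
wcam(d);P,ok=cloud(d)
m=ok&(P[...,0]>.5)&(P[...,0]<.72)&(P[...,1]>.1)&(P[...,1]<.38)&(abs(P[...,2]-.038)<.006)
lab=cv2.connectedComponentsWithStats(m.astype(np.uint8)); mm=lab[1]==1+np.argmax(lab[2][1:,4])
q=P[mm]; print(len(q),np.median(q[:,2]),cv2.minAreaRect(q[:,:2].astype(np.float32)))
E
```

```text
[0.61290633 0.23403693 0.20494175] [ 2.43735798e-04  7.57170505e-01  6.53217226e-01 -1.49916119e-04] 5.15 [ 0.1730621  -0.54744648  0.57738644]
4222 0.0376511071474673 ((0.6109574437141418, 0.23609168827533722), (0.19985409080982208, 0.02604013681411743), 81.69017028808594)
```

View pics/w2.png

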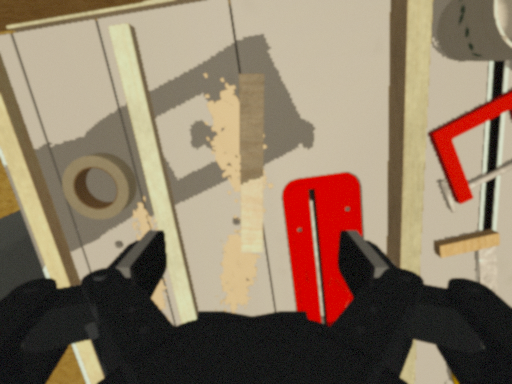

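Call:
{"name": "move_arm", "arguments": {"plan": [[-0.2, 0.2, -5, 0, 0, 0, -1], [-0.2, 0.2, -10, 0, 0, 0, -1], [-0.2, 0.2, -14.5, 0, 0, 0, -1], [-0.2, 0.2, -16.5, 0, 0, 0, -1], [-0.2, 0.2, -17.8, 0, 0, 0, -1], [-0.2, 0.2, -18.6, 0, 0, 0, -1], [-0.2, 0.2, -18.6, 0, 0, 0, -1]]}}

```text
time: 5.9
tcp_pos: [0.6113, 0.2373, 0.0189]
ee_rot: [0.0, 0.757, 0.653, 0.0]
wrist_force: [0.0, 1.1, -0.8]
grip_width: 1.0
```

Call:
{"name": "move_arm", "arguments": {"plan": [[0, -0.1, -0.1, 0, 0, 0, 0.2], [0, -0.1, -0.1, 0, 0, 0, 1], [0, -0.1, -0.1, 0, 0, 0, 1], [0, -0.1, -0.1, 0, 0, 0, 1], [0, -0.1, -0.1, 0, 0, 0, 1], [0, -0.1, -0.1, 0, 0, 0, 1], [0, -0.1, -0.1, 0, 0, 0, 1], [0, -0.1, -0.1, 0, 0, 0, 1]], "grip_force": 50}}

```text
time: 6.7
tcp_pos: [0.6112, 0.2371, 0.018]
ee_rot: [0.0, 0.757, 0.654, 0.001]
wrist_force: [-1.2, 0.6, 6.0]
grip_width: 0.29
```

Call:
{"name": "move_arm", "arguments": {"plan": [[0, 0, 5, 0, 0, 0, 1], [0, 0, 10, 0, 0, 0.054, 1], [0, 0, 14, 0, 0, 0.054, 1], [6.9, -36.1, 14, 0, 0, 0.054, 1], [6.9, -36.1, 14, 0, 0, 0.054, 1], [6.9, -36.1, 14, 0, 0, 0.054, 1], [6.9, -36.1, 14, 0, 0, 0.054, 1], [6.9, -36.1, 14, 0, 0, 0.054, 1], [6.9, -36.1, 14, 0, 0, 0.054, 1], [6.9, -36.1, 14, 0, 0, 0.054, 1], [6.9, -36.1, 14, 0, 0, 0.054, 1], [6.9, -36.1, 14, 0, 0, 0.054, 1]]}}

```text
time: 7.9
tcp_pos: [0.6796, -0.1268, 0.1569]
ee_rot: [0.0, 0.74, 0.673, -0.0]
wrist_force: [0.3, 0.1, -0.6]
grip_width: 0.288
```

```bash
python3 - <<'E'
from cell import r
from h import *
s=r.sense(); d=r.get_image("wrist"); 
print(s["tcp_pos"],s["ee_rot"],s["time"],s["wrist_force"],s["grip_width"])
cv2.imwrite("pics/w3.png",d["img"][:,:,::-1]); d=dict(tcp=s["tcp_pos"],q=s["ee_rot"],**d);np.savez("w3.npz",**d)
d=r.get_image("side");cv2.imwrite("pics/s3.png",d["img"][:,:,::-1])
E
```

```text
[ 0.67962657 -0.12681227  0.15685422] [ 1.12488932e-05  7.39945982e-01  6.72666272e-01 -1.73596083e-04] 7.9 [ 0.34885275  0.13147005 -0.61958353] 0.28798585668008153
```

View pics/w3.png

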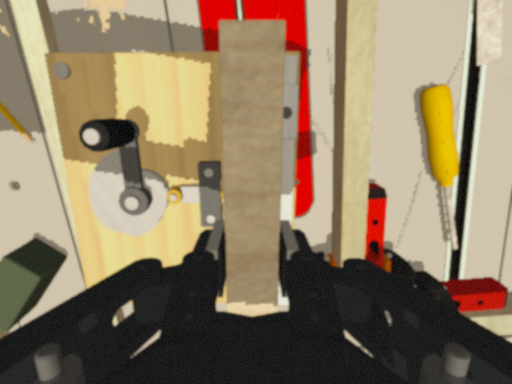

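View pics/s3.png

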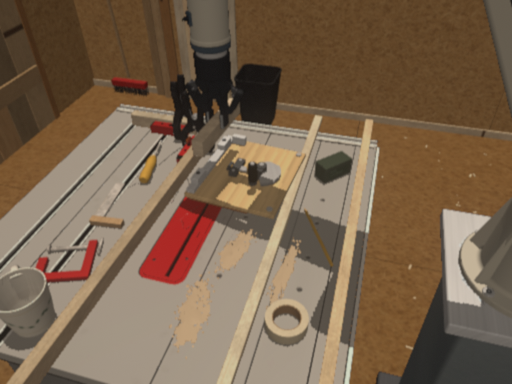

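```bash
python3 - <<'E'
from h import *
d=wcam(dict(np.load("w3.npz")));P,ok=cloud(d)
q=d["q"];print('2phi',2*np.arctan2(q[2],q[1]))
m=ok&(abs(P[...,2]-.177)<.008)&(P[...,0]>.6)&(P[...,0]<.75)
lab=cv2.connectedComponentsWithStats(m.astype(np.uint8)); mm=lab[1]==1+np.argmax(lab[2][1:,4])
q=P[mm]; print(len(q),np.median(q[:,2]),cv2.minAreaRect(q[:,:2].astype(np.float32)))
A=np.c_[q[:,:2],np.ones(len(q))]; print(np.linalg.lstsq(A,q[:,2],rcond=None)[0])
# jig-frame extents of features
yaw=-.091; c=np.array([.609,-.1305]); R=np.array([[np.cos(yaw),-np.sin(yaw)],[np.sin(yaw),np.cos(yaw)]])
J=(P[...,:2]-c)@R
h=ok&(P[...,2]>.051)&(P[...,2]<.064)&(P[...,0]<.74)&(P[...,1]<.03)
lab=cv2.connectedComponentsWithStats(h.astype(np.uint8))
for k in range(1,lab[0]):
    if lab[2][k,4]>40: m=lab[1]==k; print(lab[2][k],J[m].min(0).round(4),J[m].max(0).round(4),np.median(P[m][:,2]).round(4))
h=ok&(P[...,2]>.029)&(P[...,2]<.039)&(P[...,0]>.48)&(P[...,0]<.74)&(P[...,1]<.03)
print('base',J[h].min(0),J[h].max(0))
E
```

```text
2phi 1.4756125199995207
18169 0.17637185979708164 ((0.6850411295890808, -0.09429889172315598), (0.13476815819740295, 0.05174411088228226), 76.36148834228516)
[-0.00360108 -0.0028403   0.17866602]
[282  85  16  55 796] [0.0938 0.0526] [0.1063 0.0956] 0.0577
[ 118  119   34   97 1445] [-0.0474 -0.0123] [-0.0216  0.0696] 0.0608
base [-0.11004353 -0.12399984] [0.11047362 0.12544901]
```

```bash
python3 - <<'E'
from h import *
d=wcam(dict(np.load("w3.npz")));P,ok=cloud(d)
m=ok&(abs(P[...,2]-.1765)<.004)&(P[...,0]>.6)&(P[...,0]<.75)&(P[...,1]>-.095)
q=P[m]; print(q.min(0),q.max(0),cv2.minAreaRect(q[:,:2].astype(np.float32)))
E
```

```text
[ 0.66846484 -0.09498771  0.17372778] [ 0.70023284 -0.02603929  0.1787902 ] ((0.6843804121017456, -0.06163586676120758), (0.06919558346271515, 0.026131030172109604), 84.57678985595703)
```

Call:
{"name": "move_arm", "arguments": {"plan": [[0, 0, -4, 0, 0, 0, 1], [0, 0, -7, 0, 0, 0, 1], [0, 0, -8.5, 0, 0, 0, 1], [0, 0, -9.4, 0, 0, 0, 1], [0, 0, -9.9, 0, 0, 0, 1], [0, 0, -10.2, 0, 0, 0, 1]]}}

```text
time: 8.6
tcp_pos: [0.6804, -0.1238, 0.0559]
ee_rot: [0.0, 0.739, 0.674, 0.0]
wrist_force: [0.7, -0.3, -0.6]
grip_width: 0.293
```

Call:
{"name": "move_arm", "arguments": {"plan": [[0, 0, -0.1, 0, 0, 0, 1], [0, 0, -0.2, 0, 0, 0, 1], [0, 0, -0.3, 0, 0, 0, 1], [0, 0, -0.3, 0, 0, 0, 1]]}}

```text
time: 9.0
tcp_pos: [0.6798, -0.1243, 0.0525]
ee_rot: [0.0, 0.739, 0.674, 0.0]
wrist_force: [-0.8, -0.4, -1.3]
grip_width: 0.293
```

Call:
{"name": "move_arm", "arguments": {"plan": [[0, 0, -0.1, 0, 0, 0, 1], [0, 0, -0.15, 0, 0, 0, 1], [0, 0, -0.15, 0, 0, 0, 1]]}}

```text
time: 9.3
tcp_pos: [0.6799, -0.1243, 0.052]
ee_rot: [0.0, 0.739, 0.674, 0.0]
wrist_force: [-4.5, 0.7, 8.1]
grip_width: 0.291
```

Call:
{"name": "move_arm", "arguments": {"plan": [[-0.03, -0.3, 0.07, 0, 0, 0, 1], [-0.06, -0.6, 0.07, 0, 0, 0, 1], [-0.09, -0.9, 0.07, 0, 0, 0, 1], [-0.1, -1.1, 0.07, 0, 0, 0, 1]]}}

```text
time: 9.7
tcp_pos: [0.6793, -0.1351, 0.0521]
ee_rot: [0.0, 0.739, 0.674, 0.001]
wrist_force: [0.8, 4.3, 5.4]
grip_width: 0.294
```

Call:
{"name": "move_arm", "arguments": {"plan": [[-0.01, -0.1, 0, 0, 0, 0, 1], [-0.01, -0.1, 0, 0, 0, 0, 1]]}}

```text
time: 9.9
tcp_pos: [0.6793, -0.1363, 0.0521]
ee_rot: [0.0, 0.739, 0.674, 0.001]
wrist_force: [0.4, 2.4, 6.8]
grip_width: 0.292
```

Call:
{"name": "move_arm", "arguments": {"plan": [[-0.01, -0.1, 0, 0, 0, 0, 1], [-0.01, -0.1, 0, 0, 0, 0, 1]]}}

```text
time: 10.1
tcp_pos: [0.6792, -0.1364, 0.0521]
ee_rot: [0.0, 0.739, 0.674, 0.001]
wrist_force: [0.9, 6.3, 5.5]
grip_width: 0.294
```

Call:
{"name": "move_arm", "arguments": {"plan": [[-0.01, -0.1, 0, 0, 0, 0, 1], [-0.01, -0.1, 0, 0, 0, 0, 1]]}}

```text
time: 10.3
tcp_pos: [0.6792, -0.1365, 0.0521]
ee_rot: [-0.0, 0.739, 0.674, 0.001]
wrist_force: [1.8, 10.8, 6.4]
grip_width: 0.296
```

Call:
{"name": "move_arm", "arguments": {"plan": [[0.1, 0.04, 0.03, 0, 0, 0, 1], [0.2, 0.04, 0.03, 0, 0, 0, 1], [0.25, 0.03, 0.03, 0, 0, 0, 1], [0.25, 0.03, 0.03, 0, 0, 0, 1]]}}

```text
time: 10.7
tcp_pos: [0.6794, -0.1365, 0.0521]
ee_rot: [-0.002, 0.739, 0.674, -0.0]
wrist_force: [-7.0, 8.6, 11.8]
grip_width: 0.291
```

Call:
{"name": "move_arm", "arguments": {"plan": [[-0.2, 0, -0.03, 0, 0, 0, 1], [-0.2, 0.1, -0.03, 0, 0, 0, 0], [-0.2, 0.1, -0.03, 0, 0, 0, -0.1], [-0.2, 0.1, 0.2, 0, 0, 0, -0.1], [-0.2, 0.1, 0.5, 0, 0, 0, -0.1]]}}

```text
time: 11.2
tcp_pos: [0.6786, -0.1372, 0.0565]
ee_rot: [-0.0, 0.739, 0.674, -0.0]
wrist_force: [-0.7, -0.5, 0.2]
grip_width: 0.546
```

Call:
{"name": "move_arm", "arguments": {"plan": [[0, 0, 5, 0, 0, 0, -0.1], [0, 0, 10, 0, 0, 0, -1], [-5, -4, 15, 0, 0, 0, -1], [-8, -4, 20, 0, 0, 0, -1], [-8, -4, 20, 0, 0, 0, -1], [-8, -4, 20, 0, 0, 0, -1]]}}

```text
time: 11.8
tcp_pos: [0.5988, -0.1786, 0.262]
ee_rot: [0.003, 0.739, 0.673, 0.001]
wrist_force: [0.0, -0.8, 0.3]
grip_width: 1.002
```

```bash
cat > look.py <<'E'
from cell import r
from h import *
import sys
n=sys.argv[1]
s=r.sense(); d=r.get_image("wrist"); 
print(s["tcp_pos"],s["ee_rot"],s["time"],s["wrist_force"],s["grip_width"])
d=dict(tcp=s["tcp_pos"],q=s["ee_rot"],**d);np.savez(n+".npz",**d)
wcam(d); P,ok=cloud(d)
yaw=-.091; c=np.array([.609,-.1305]); R=np.array([[np.cos(yaw),-np.sin(yaw)],[np.sin(yaw),np.cos(yaw)]])
J=(P[...,:2]-c)@R
m=ok&(abs(P[...,2]-.072)<.005)&(abs(J[...,1])<.12)&(J[...,0]>.04)&(J[...,0]<.11)
q=J[m]; print('stick',len(q),np.median(P[m][:,2]),cv2.minAreaRect(q[:,:2].astype(np.float32)),q.min(0),q.max(0))
h=ok&(P[...,2]>.053)&(P[...,2]<.0635)&(J[...,0]>.04)&(J[...,0]<.12)&(abs(J[...,1])<.13)
lab=cv2.connectedComponentsWithStats(h.astype(np.uint8))
for k in range(1,lab[0]):
    if lab[2][k,4]>40: m=lab[1]==k; print(lab[2][k],J[m].min(0).round(4),J[m].max(0).round(4),np.median(P[m][:,2]).round(4))
h=ok&(P[...,2]>.1)&(P[...,2]<.12)&(J[...,0]<.06)&(J[...,0]>-.11)&(abs(J[...,1])<.1)
if h.sum()>20: k=J[h].mean(0); print('knob world',P[h].mean(0),'jig',k, 'crank',np.arctan2(k[1],k[0]+.035)-np.deg2rad(80),np.hypot(k[1],k[0]+.035))
img=cv2.resize(d["img"][:,:,::-1],(800,600),interpolation=cv2.INTER_CUBIC)
cv2.imwrite(f"pics/{n}.png",img)
E
python3 look.py w4
```

```text
[ 0.5987923  -0.17862203  0.26200711] [0.00304713 0.73940967 0.67324725 0.00148127] 11.8 [ 0.00631691 -0.77479301  0.32732944] 1.0024903302377683
stick 4215 0.07159284478694286 ((0.0683525875210762, -7.358193397521973e-05), (0.19930489361286163, 0.02668105997145176), 89.98944091796875) [ 0.05501137 -0.0997258 ] [0.08170197 0.09957887]
[296  32  28 183 472] [ 0.0507 -0.113 ] [0.0864 0.0993] 0.0577
[332  36  21  43 770] [0.0856 0.0523] [0.106  0.0965] 0.0576
[324 167  18  35 545] [ 0.0859 -0.0953] [ 0.1062 -0.0515] 0.0576
knob world [ 0.57901014 -0.06813533  0.1088594 ] jig [-0.03553313  0.05938131] crank 0.1835107356085519 0.059383703452481444
```

View pics/w4.png

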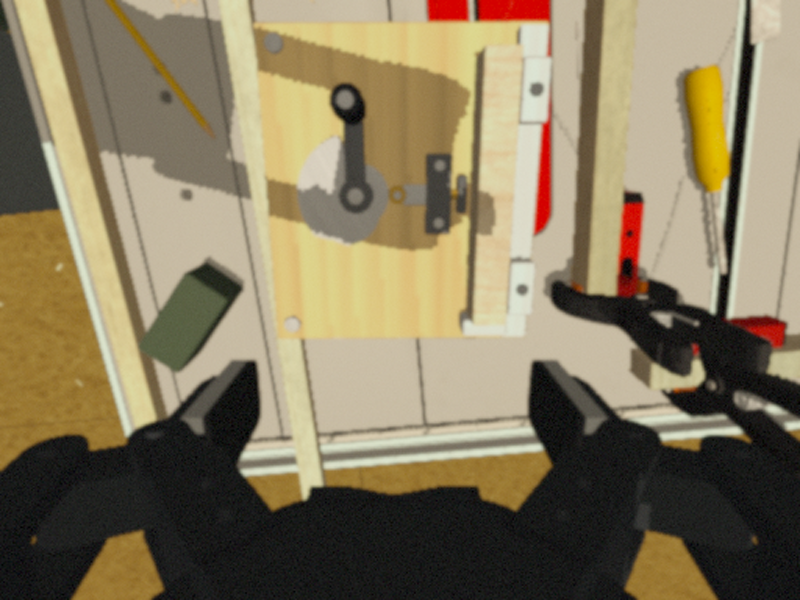

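```bash
python3 - <<'E'
from h import *
d=wcam(dict(np.load("w4.npz")));P,ok=cloud(d)
yaw=-.091; c=np.array([.609,-.1305]); R=np.array([[np.cos(yaw),-np.sin(yaw)],[np.sin(yaw),np.cos(yaw)]])
J=(P[...,:2]-c)@R
h=ok&(abs(J[...,0]+.035)<.075)&(abs(J[...,1])<.075)
z=P[...,2]; print(np.histogram(z[h],bins=np.arange(.03,.075,.003)))
hub=np.array([-.035,0])
m=h&(z>.040)&(z<.057)
dx=J-hub; th=np.arctan2(dx[...,1],dx[...,0]); rr=np.hypot(dx[...,0],dx[...,1])
for a in range(0,-360,-10):
    aa=np.angle(np.exp(1j*np.deg2rad(a))); k=m&(abs(np.angle(np.exp(1j*(th-aa))))<.09)
    if k.sum(): print(a,(np.percentile(rr[k],98)*1000).round(1),k.sum(),end=' | ')
# rectified picture at cam-plane z=.05, 5px/mm
S=4; N=600; jx=(np.arange(N)-N/2)/S/1000+hub[0]; jy=-(np.arange(N)-N/2)/S/1000
X,Y=np.meshgrid(jx,jy); W=np.stack([X,Y],-1)@R.T+c
p=proj(d,np.concatenate([W,np.full(W.shape[:2]+(1,),.047)],-1)).astype(np.float32)
im=cv2.remap(d["img"][:,:,::-1].copy(),p[...,0],p[...,1],cv2.INTER_CUBIC)
for rad in(20,30,40): cv2.circle(im,(N//2,N//2),rad*S,(0,0,255),1)
cv2.imwrite("pics/cam4.png",im)
E
```

```text
(array([2051, 7606,   12,   53,  167, 1230, 1916,   18,    8,  115,  414,
        243,   85,    2]), array([0.03 , 0.033, 0.036, 0.039, 0.042, 0.045, 0.048, 0.051, 0.054,
       0.057, 0.06 , 0.063, 0.066, 0.069, 0.072]))
0 73.8 329 | -10 74.4 249 | -20 78.0 185 | -30 69.1 47 | -40 24.4 28 | -50 25.9 28 | -60 28.6 41 | -70 31.1 45 | -80 34.4 56 | -90 37.1 69 | -100 38.9 77 | -110 39.7 83 | -120 40.3 85 | -130 43.7 97 | -140 45.5 117 | -150 46.1 115 | -160 46.0 115 | -170 45.7 119 | -180 45.9 122 | -190 45.7 123 | -200 45.7 128 | -210 45.6 126 | -220 45.9 123 | -230 45.9 134 | -240 46.0 122 | -250 45.8 89 | -260 37.1 1 | -280 46.7 3 | -290 24.4 14 | -300 24.4 26 | -310 24.1 28 | -320 24.3 31 | -330 69.8 57 | -340 77.9 206 | -350 74.5 275 |
```

View pics/cam4.png

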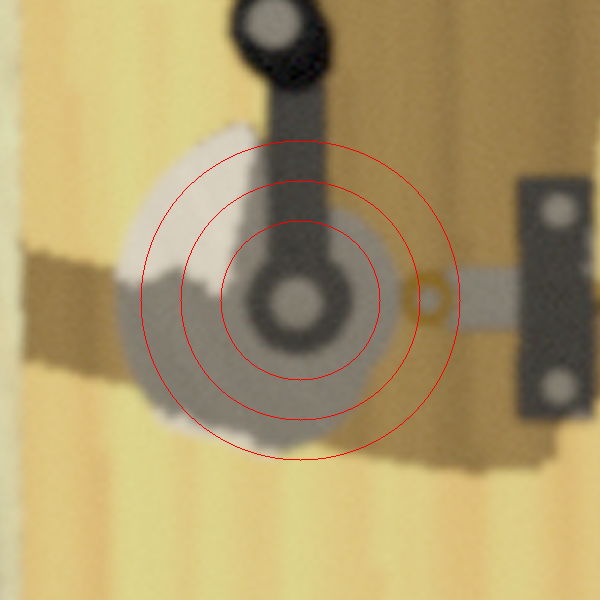

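Call:
{"name": "move_arm", "arguments": {"plan": [[-2, 11.1, -5, 0, 0, 0, -1], [-2, 11.1, -8, 0, 0, 0, -1], [-2, 11.1, -11, 0, 0, 0, -0.4], [-2, 11.1, -12, 0, 0, 0, -0.4], [-2, 11.1, -12, 0, 0, 0, -0.4]]}}

```text
time: 12.35
tcp_pos: [0.5759, -0.0641, 0.1322]
ee_rot: [-0.003, 0.738, 0.675, -0.003]
wrist_force: [1.0, 0.2, 1.3]
grip_width: 0.699
```

Call:
{"name": "move_arm", "arguments": {"plan": [[0, 0, 0, 0, 0, 0, -0.4], [0, 0, 0, 0, 0, 0, -0.4]]}}

```text
time: 12.55
tcp_pos: [0.5802, -0.0665, 0.1379]
ee_rot: [0.001, 0.739, 0.674, 0.001]
wrist_force: [-0.3, -0.2, 0.2]
grip_width: 0.701
```

Call:
{"name": "move_arm", "arguments": {"plan": [[-0.1, -0.1, -2, 0, 0, 0, -0.4], [-0.1, -0.1, -4, 0, 0, 0, -0.4], [-0.1, -0.1, -5.5, 0, 0, 0, -0.4], [-0.1, -0.1, -6, 0, 0, 0, -0.4], [-0.1, -0.1, -6, 0, 0, 0, -0.4]]}}

```text
time: 13.05
tcp_pos: [0.5779, -0.0672, 0.0767]
ee_rot: [-0.0, 0.739, 0.674, -0.0]
wrist_force: [0.1, -0.8, -0.1]
grip_width: 0.698
```

Call:
{"name": "move_arm", "arguments": {"plan": [[0, 0, 0, 0, 0, 0, 0.3], [0, 0, 0, 0, 0, 0, 1], [0, 0, 0, 0, 0, 0, 1], [0, 0, 0, 0, 0, 0, 1], [0, 0, 0, 0, 0, 0, 1], [0, 0, 0, 0, 0, 0, 1]], "grip_force": 40}}

```text
time: 13.65
tcp_pos: [0.5786, -0.0669, 0.0776]
ee_rot: [0.001, 0.739, 0.674, 0.001]
wrist_force: [-0.1, -0.6, 6.6]
grip_width: 0.242
```

```bash
python3 - <<'E'
from cell import r
s=r.sense();print(s["tcp_pos"],s["wrist_force"],s["grip_width"])
import numpy as np
hub=np.array([.5741,-.1273]); p=s["tcp_pos"][:2]-hub; print(np.hypot(*p),np.degrees(np.arctan2(p[1],p[0])))
a0=np.arctan2(p[1],p[0]); 
for da in np.arange(.1,2.4,.1):
    v=60*np.array([np.cos(a0+da)-np.cos(a0),np.sin(a0+da)-np.sin(a0)])
    print(round(da,2),(v/10).round(2), 'tangent',np.array([-np.sin(a0+da),np.cos(a0+da)]).round(2))
E
```

```text
[ 0.57857987 -0.06693351  0.07764384] [-0.109311   -0.59408382  6.57309878] 0.2417287915167605
0.060532492537928625 85.75578854378202
0.1 [-0.6   0.01] tangent [-1.   -0.03]
0.2 [-1.2  -0.03] tangent [-0.99 -0.13]
0.3 [-1.79 -0.14] tangent [-0.97 -0.22]
0.4 [-2.37 -0.3 ] tangent [-0.95 -0.32]
0.5 [-2.92 -0.52] tangent [-0.91 -0.41]
0.6 [-3.46 -0.79] tangent [-0.86 -0.5 ]
0.7 [-3.96 -1.12] tangent [-0.81 -0.59]
0.8 [-4.43 -1.5 ] tangent [-0.75 -0.66]
0.9 [-4.86 -1.92] tangent [-0.68 -0.74]
1.0 [-5.24 -2.38] tangent [-0.6 -0.8]
1.1 [-5.58 -2.87] tangent [-0.52 -0.86]
1.2 [-5.86 -3.4 ] tangent [-0.43 -0.9 ]
1.3 [-6.09 -3.96] tangent [-0.34 -0.94]
1.4 [-6.27 -4.53] tangent [-0.24 -0.97]
1.5 [-6.38 -5.12] tangent [-0.14 -0.99]
1.6 [-6.44 -5.71] tangent [-0.04 -1.  ]
1.7 [-6.43 -6.31] tangent [ 0.06 -1.  ]
1.8 [-6.37 -6.91] tangent [ 0.15 -0.99]
1.9 [-6.25 -7.5 ] tangent [ 0.25 -0.97]
2.0 [-6.07 -8.07] tangent [ 0.35 -0.94]
2.1 [-5.83 -8.62] tangent [ 0.44 -0.9 ]
2.2 [-5.54 -9.15] tangent [ 0.53 -0.85]
2.3 [-5.2  -9.64] tangent [ 0.61 -0.79]
```

Call:
{"name": "move_arm", "arguments": {"plan": [[-0.6, 0, 0, 0, 0, 0, 1], [-1.2, 0, 0, 0, 0, 0, 1], [-1.8, -0.15, 0, 0, 0, 0, 1], [-2.4, -0.3, 0, 0, 0, 0, 1], [-2.9, -0.5, 0, 0, 0, 0, 1], [-2.9, -0.5, 0, 0, 0, 0, 1]]}}

```text
time: 14.25
tcp_pos: [0.5495, -0.0729, 0.0776]
ee_rot: [0.001, 0.739, 0.674, 0.0]
wrist_force: [1.5, -4.8, 4.9]
grip_width: 0.24
```

Call:
{"name": "move_arm", "arguments": {"plan": [[-0.25, -0.25, 0, 0, 0, 0, 1], [-0.55, -0.37, 0, 0, 0, 0, 1], [-0.8, -0.53, 0, 0, 0, 0, 1], [-1.05, -0.7, 0, 0, 0, 0, 1], [-1.3, -0.9, 0, 0, 0, 0, 1], [-1.5, -1.08, 0, 0, 0, 0, 1], [-1.5, -1.08, 0, 0, 0, 0, 1]]}}

```text
time: 14.95
tcp_pos: [0.5349, -0.0831, 0.0776]
ee_rot: [0.001, 0.739, 0.674, 0.001]
wrist_force: [1.9, -1.2, 5.6]
grip_width: 0.239
```

Call:
{"name": "move_arm", "arguments": {"plan": [[-0.22, -0.2, 0, 0, 0, 0, 1], [-0.43, -0.42, 0, 0, 0, 0, 1], [-0.62, -0.65, 0, 0, 0, 0, 1], [-0.81, -0.88, 0, 0, 0, 0, 1], [-0.98, -1.12, 0, 0, 0, 0, 1], [-1.15, -1.37, 0, 0, 0, 0, 1], [-1.15, -1.37, 0, 0, 0, 0, 1]]}}

```text
time: 15.65
tcp_pos: [0.5239, -0.097, 0.0776]
ee_rot: [0.002, 0.739, 0.674, 0.001]
wrist_force: [5.1, -1.2, 5.8]
grip_width: 0.242
```

Call:
{"name": "move_arm", "arguments": {"plan": [[-0.05, -0.26, 0, 0, 0, 0, 1], [-0.2, -0.53, 0, 0, 0, 0, 1], [-0.3, -0.8, 0, 0, 0, 0, 1], [-0.41, -1.09, 0, 0, 0, 0, 1], [-0.5, -1.37, 0, 0, 0, 0, 1], [-0.58, -1.66, 0, 0, 0, 0, 1], [-0.58, -1.66, 0, 0, 0, 0, 1]]}}

```text
time: 16.35
tcp_pos: [0.5176, -0.1131, 0.0776]
ee_rot: [0.001, 0.739, 0.674, 0.001]
wrist_force: [1.9, 1.9, 8.0]
grip_width: 0.24
```

Call:
{"name": "move_arm", "arguments": {"plan": [[-0.06, -0.29, 0, 0, 0, 0, 1], [-0.1, -0.59, 0, 0, 0, 0, 1], [-0.14, -0.89, 0, 0, 0, 0, 1], [-0.16, -1.18, 0, 0, 0, 0, 1], [-0.16, -1.18, 0, 0, 0, 0, 1]]}}

```text
time: 16.85
tcp_pos: [0.516, -0.1244, 0.0776]
ee_rot: [0.001, 0.739, 0.674, 0.001]
wrist_force: [2.9, 5.2, 8.1]
grip_width: 0.239
```

Call:
{"name": "move_arm", "arguments": {"plan": [[0, -0.3, 0, 0, 0, 0, 1], [0.01, -0.6, 0, 0, 0, 0, 1], [0.01, -0.6, 0, 0, 0, 0, 1]]}}

```text
time: 17.15
tcp_pos: [0.516, -0.1302, 0.0775]
ee_rot: [0.0, 0.739, 0.674, 0.001]
wrist_force: [3.0, 6.1, 10.0]
grip_width: 0.241
```

Call:
{"name": "move_arm", "arguments": {"plan": [[0.03, -0.3, 0, 0, 0, 0, 1], [0.03, -0.3, 0, 0, 0, 0, 1]]}}

```text
time: 17.35
tcp_pos: [0.5162, -0.1333, 0.0775]
ee_rot: [0.0, 0.739, 0.674, 0.001]
wrist_force: [1.9, 5.6, 9.2]
grip_width: 0.243
```

Call:
{"name": "move_arm", "arguments": {"plan": [[0.04, -0.3, 0, 0, 0, 0, 1], [0.04, -0.3, 0, 0, 0, 0, 1]]}}

```text
time: 17.55
tcp_pos: [0.5167, -0.1367, 0.0776]
ee_rot: [0.001, 0.739, 0.674, 0.001]
wrist_force: [3.2, 0.0, 7.9]
grip_width: 0.239
```

Call:
{"name": "move_arm", "arguments": {"plan": [[0.04, -0.2, 0, 0, 0, 0, 1], [0.07, -0.35, 0, 0, 0, 0, 1], [0.07, -0.35, 0, 0, 0, 0, 1]]}}

```text
time: 17.85
tcp_pos: [0.5175, -0.1407, 0.0776]
ee_rot: [0.001, 0.739, 0.674, 0.001]
wrist_force: [2.5, -0.6, 7.3]
grip_width: 0.238
```

Call:
{"name": "move_arm", "arguments": {"plan": [[0.05, -0.2, 0, 0, 0, 0, 1], [0.07, -0.3, 0, 0, 0, 0, 1], [0.07, -0.3, 0, 0, 0, 0, 1]]}}

```text
time: 18.15
tcp_pos: [0.5182, -0.1435, 0.0776]
ee_rot: [0.001, 0.739, 0.674, 0.001]
wrist_force: [3.5, -0.0, 8.0]
grip_width: 0.235
```

Call:
{"name": "move_arm", "arguments": {"plan": [[0.08, -0.1, 0, 0, 0, 0, 1], [0.08, -0.1, 0, 0, 0, 0, 1], [0.08, -0.1, 0, 0, 0, 0, 0], [0.08, -0.1, 0, 0, 0, 0, -0.5], [0.08, -0.1, 0, 0, 0, 0, -0.5], [0.08, -0.1, 2, 0, 0, 0, -0.5], [0.08, -0.1, 5, 0, 0, 0, -0.5], [0, 0, 10, 0, 0, 0, -0.5], [3, -4, 15, 0, 0, 0, -0.5], [7, -5, 19, 0, 0, 0, -1], [7, -5, 19, 0, 0, 0, -1], [7, -5, 19, 0, 0, 0, -1]]}}

```text
time: 19.35
tcp_pos: [0.5902, -0.1947, 0.2696]
ee_rot: [0.002, 0.739, 0.674, 0.001]
wrist_force: [0.5, 0.2, -0.1]
grip_width: 1.001
```

```bash
python3 look.py w5;  python3 - <<'E'
from h import *
d=wcam(dict(np.load("w5.npz")))
yaw=-.091; c=np.array([.609,-.1305]); R=np.array([[np.cos(yaw),-np.sin(yaw)],[np.sin(yaw),np.cos(yaw)]])
S=4; N=600; jx=(np.arange(N)-N/2)/S/1000+.0; jy=-(np.arange(N)-N/2)/S/1000
X,Y=np.meshgrid(jx,jy); W=np.stack([X,Y],-1)@R.T+c
p=proj(d,np.concatenate([W,np.full(W.shape[:2]+(1,),.047)],-1)).astype(np.float32)
cv2.imwrite("pics/cam5.png",cv2.remap(d["img"][:,:,::-1].copy(),p[...,0],p[...,1],cv2.INTER_CUBIC))
E
```

```text
[ 0.59015396 -0.19465924  0.26957598] [0.00249389 0.73901589 0.67368195 0.00138468] 19.35 [ 0.51774931  0.2228601  -0.07050808] 1.001284775499669
stick 4219 0.07163800551301872 ((0.07299446314573288, 0.00045645982027053833), (0.02680804766714573, 0.19936129450798035), 0.2311910092830658) [ 0.05971556 -0.09919005] [0.08664888 0.1001439 ]
[301  17  28 184 559] [ 0.0504 -0.113 ] [0.0862 0.0998] 0.0577
[342  22  17  43 578] [0.0898 0.0521] [0.1061 0.0954] 0.0579
[333 153  14  35 412] [ 0.09   -0.0957] [ 0.1064 -0.0515] 0.0577
knob world [ 0.51841848 -0.14442891  0.1085833 ] jig [-0.08894094 -0.02210282] crank -4.148964637805767 0.05829373701340536
```

View pics/cam5.png

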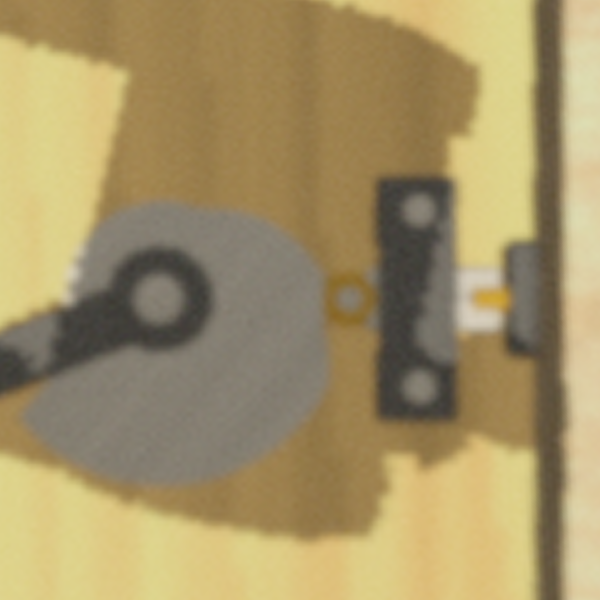

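View pics/w5.png

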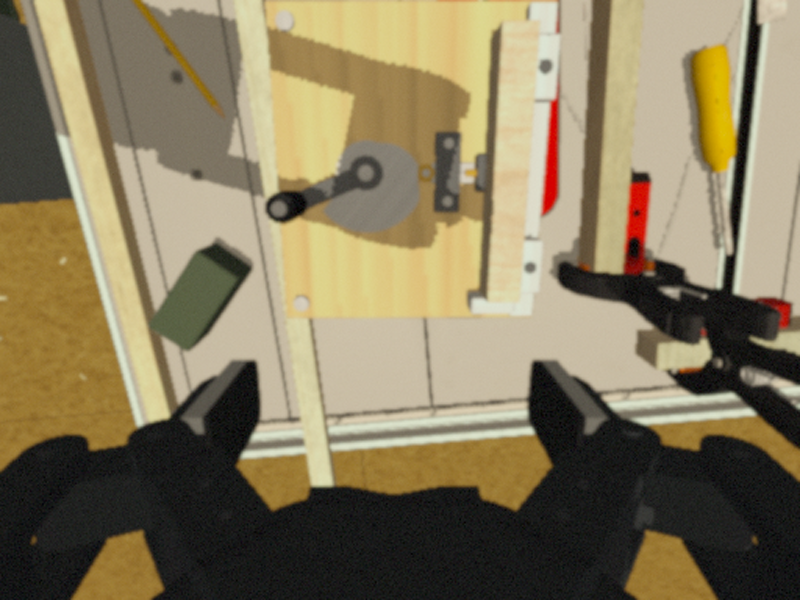

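The roller sits on the flat, the nose touches the stick, and the stick is against the fence. I'll wait a little and check that the crank has not moved.

Call:
{"name": "move_arm", "arguments": {"plan": [[0, 0, 0, 0, 0, 0, -1], [0, 0, 0, 0, 0, 0, -1], [0, 0, 0, 0, 0, 0, -1], [0, 0, 0, 0, 0, 0, -1], [0, 0, 0, 0, 0, 0, -1], [0, 0, 0, 0, 0, 0, -1], [0, 0, 0, 0, 0, 0, -1], [0, 0, 0, 0, 0, 0, -1]]}}

```text
time: 20.2
tcp_pos: [0.5872, -0.1933, 0.2667]
ee_rot: [0.0, 0.739, 0.674, 0.0]
wrist_force: [-0.3, 0.5, -0.7]
grip_width: 0.997
```

```bash
python3 look.py w6
```

```text
[ 0.58715023 -0.19330344  0.26673638] [2.42298364e-05 7.38879761e-01 6.73837293e-01 3.25364886e-06] 20.2 [-0.30472884  0.4676521  -0.69293046] 0.9974369487017453
stick 4280 0.07162102460665498 ((0.07306165993213654, 0.00016295164823532104), (0.026839284226298332, 0.19947411119937897), 0.052941158413887024) [ 0.05962027 -0.09958549] [0.08652645 0.09990475]
[304  17  29 186 581] [ 0.0501 -0.1133] [0.0859 0.0993] 0.0577
[346  22  17  44 585] [0.0899 0.052 ] [0.1062 0.0962] 0.0577
[337 155  15  35 420] [ 0.0902 -0.0961] [ 0.1061 -0.0519] 0.0577
knob world [ 0.51843214 -0.14458641  0.10849494] jig [-0.08891303 -0.02225843] crank -4.14631447057074 0.058327113922170104
```

```bash
python3 -c "
from cell import r
print(r.close_job())"
```

```text
the job is handed in; nothing more can be done
None
```

The stick is clamped in the jig and the job is handed in at about 20 s of the 61 s allowed. I laid the stick in the channel with its right-hand end against the end stop. Then I gripped the sleeve and cranked anticlockwise until the pushing resistance vanished at the flat's corner. I went on to about the middle of the flat, let go and backed off.

Last checks from the wrist camera, two looks about 0.85 s apart:
- **Crank:** it stayed at about 2.14 rad after release, and the first look showed the roller on the flat. The cam outline measured before cranking put the flat's middle at about 2.13.
- **Stick:** it lies flat, within about 0.1 mm of home in x and 0.2 mm in y, and about 0.001 rad off parallel. The camera calibration is only good to about 2 mm.
- **Arm and bystanders:** the arm is clear of everything. I did not move near the bystanders, but I did not measure them again at the end.

**Not checked or not as planned:**
- **Clamping force:** I could not measure it directly. I inferred it from the roller sitting on the flat and the nose touching the stick.
- **Push to the fence:** when I tried to slide the stick over to the fence by hand it barely moved, leaving a gap of about 4 mm. The nose closed that gap during cranking.

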